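# Slide the detector plate into the rack at beam height

## Robot

A 6-joint arm with a two-finger parallel gripper is mounted at the origin on the work surface. World frame = base frame: x ahead of the robot, y to its left, z up, the work surface at z = 0. Lengths are in m, angles in rad, forces in N, time in s.
With the tool pointing down it reaches from about 0.425 to 0.95 m from the base axis. Payload 3.5 kg.
Tool frame: the origin (TCP) lies between the finger pads; the fingertips stand 17 mm ahead of it and the grasp point (between the pads) lies 2 mm behind it (ctrl.tip_reach is the distance from the TCP to the fingertips, in m); z points along the fingers, y is the direction in which the jaws open and shut (so a half turn about z gives the same grasp; the last joint's range is limited). The gripper opens to 85 mm and grips with 20 to 120 N. Pads are 22 mm wide; open, the fingers measure 114 mm over their backs; the gripper's body (76 mm by 85 mm) begins 54 mm behind the grasp point. The pads swing forward as they close: fully open they stand 13 mm farther back than shut.
Start: joints at [1.011, 0.286, 1.577, -0, 1.279, -0.15], TCP at [0.269, 0.619, 0.248] pointing down, gripper open.
Joint ranges: [-2.77, 2.77], [-0.9, 2.22], [0.21, 2.48], [-1.53, 4.67], [0.24, 2.81], [-2.84, 2.84]. Speed limits (rad/s): [2.79, 2.79, 3.14, 3.14, 3.14, 3.14].

## Interface

Orientations are given as a unit quaternion [x, y, z, w].
In Python, from plant import monitor, imaging, workorder, ctrl gives the robot as it stands.
- The arm moves only by the tool send_rows, never from a script. Its argument "rows" is a list of rows, each a list of 4 numbers: the shift along the world's x, y, z normalised to -1 to 1, where 1 is 0.3 m, then the turn about the world's z normalised to -1 to 1, where 1 is 360 degrees. A call has 1 to 20 rows; each row is the pose to reach, as a shift and turn from the pose commanded when the call began, turning the shorter way round; what a row does not reach only later rows make up. A row lasts 1/8 s, in which the tool goes at most 62.5 mm and 10.7 degrees, less where a joint would pass 70% of its speed; a pose out of reach is approached as far as the arm can. A call with a number of a shift or a turn outside -1 to 1 is refused whole. A call with a gripper value outside its range is refused whole. "jaw" is the closure, from 0 (fully open) to 1 (shut), set as the call begins (left out, the last holds). The fingers move at their own pace and stop on an object; "newtons" is the grip in N (left out, the last holds). Time passes only in rows, so rows that repeat a pose let the fingers close. It gives the time, the measured TCP pose, the force and the opening at its end, in the units of the state.
- monitor.get_state(): the state, without advancing time (a new reading comes with each control period).
- imaging.read_camera(name): name is "scene" or "top"; returns the picture (420x560x3 uint8, red, green, blue); there is no depth.
- imaging.calibration(name): a dict with "intrinsics" (3x3 intrinsics, pixels), "cam_to_world" (4x4, takes a point from camera to world coordinates). Camera axes: x right, y up, looking along -z (the intrinsics and any distortion apply to the point x, -y, -z); pixel columns grow to the right and rows downward; lengths in m; the calibration is good to about 2 mm. A picture is of the moment at which its call begins. calibration takes no time and is no camera call.
- workorder.sign_off(): hands the job in, once; it reports no verdict.
The state is a dict: "time": time; "qpos": joint angles; "dq": joint speeds; "joint_efforts": joint torques, N m; "eef_pos": TCP position; "tcp_rot": TCP orientation; "contact_force": force on the tool from outside, world axes, zero at the start; "wrist_torque": the same for the moment, N m; "opening": opening from 0.0 (shut) to 1.0 (fully open).
Only numpy, scipy, OpenCV 4.12 (cv2) and the standard library are available. Lean on these libraries where they do the work, as an engineer would, in place of code of your own. Each camera call takes 0.05 s, during which the arm holds its last target.

## Task

Pick up the cream detector plate by its upright grip and slide it from the front onto the rail pair of the rack that is level with the bore of the beam-tube head standing right beside the rack. Push it gently (never more than 30 N) fully home against the back stop, so that the sprung pin there is pressed in, and leave it lying flat on its rails; leave the other things on the bench alone.

Things in the scene. Friction and masses are not known exactly. Their poses are not given: they have to be found in the camera images.
- plate_grip (a point): loose cream detector plate, 0.3 to 0.55 kg: 120 (x) by 150 (y) by 6 mm, flat on the table, with an upright grip 14 (x) by 45 mm (y) at its centre (balance point), top 80 mm over the plate's underside. This point: on the grip's axis, 62 mm above the underside. x: along the 120 mm side, the way it slides in (symmetric: a half turn makes no difference); z up
- rack: fixed open aluminium rack, three pairs of steel rails. Origin: its centre on the table; x in along the rails (open front faces -x), y across, z up. Rails 4 mm thick, from x = -60 to +75 mm, 130 mm open between left and right. Two top strips above them, 130 mm up, stop a plate being laid in from above; between them the top is open. Highest parts 134 mm up; a bar 122 to 132 mm up runs across the back at x = 65 mm
- rails_low (a point): point midway between the front ends (rack x = -60 mm) of the low rails, on their upper faces, 40 mm above the table. Outer lips 10 mm high leave 154 mm between them for the 150 mm plate, and flare to about 166 mm over the 24 mm in front of this point
- rails_mid (a point): the same for the mid rails, 70 mm above the table
- rails_high (a point): the same for the high rails, 100 mm above the table
- pin_low (a joint): sprung pin (under 1 N) at the low rails in the face of the back stop, an upright plate 60 mm wide. The stop is clamped by hand, its face anywhere from 25 to 70 mm behind the rack's origin: not reported, to be felt. Travel in m: 0 = standing out 8 mm, 0.008 = pushed in flush by the plate's leading edge; springs back when freed
- pin_mid (a joint): the same for the pin at the mid rails
- pin_high (a joint): the same for the pin at the high rails
- flange_mid (a point): bystander: loose steel ring flange, 70 mm across, 13 mm high; this point is its centre
- driver: bystander: loose screwdriver lying on the table, handle towards its -x
- jar_mid (a point): bystander: loose grey jar with a white lid, 60 mm across, 75 mm high; this point is its centre
- bore_low (a point): bore centre of the low beam-tube head: fixed white eight-sided ring 60 mm across on a foot 90 by 55 mm, bore 24 mm wide along y, 52 mm above the table, 12 mm above the upper faces of the low rails. One of three such heads stands right beside the rack, 170 mm from its origin on its +y side, looking across the rails; the other two are spares parked 270 mm or more away
- bore_mid (a point): bore centre of the mid beam-tube head: fixed white eight-sided ring 60 mm across on a foot 90 by 55 mm, bore 24 mm wide along y, 82 mm above the table, 12 mm above the upper faces of the mid rails. One of three such heads stands right beside the rack, 170 mm from its origin on its +y side, looking across the rails; the other two are spares parked 270 mm or more away
- bore_high (a point): bore centre of the high beam-tube head: fixed white eight-sided ring 60 mm across on a foot 90 by 55 mm, bore 24 mm wide along y, 112 mm above the table, 12 mm above the upper faces of the high rails. One of three such heads stands right beside the rack, 170 mm from its origin on its +y side, looking across the rails; the other two are spares parked 270 mm or more away
Not all that is in view belongs to the job. What is shaped like the part that bears bore_high but black is not meant.

How it is judged:
At the end, for the whole second after the job is handed in: the plate lies still, flat and square to the rails (both within 0.06 rad) on the pair level with the bore of the head beside the rack (height within 5 mm), its centre no more than 40 mm in front of the rack's, and that level's pin is held in by more than 6 of its 8 mm (((horizontal distance between bore_low and rack below 0.21 m and value of joint pin_low above 0.006 m and z of plate_grip in the frame of rack between 0.097 and 0.107 m) or (horizontal distance between bore_mid and rack below 0.21 m and value of joint pin_mid above 0.006 m and z of plate_grip in the frame of rack between 0.127 and 0.137 m) or (horizontal distance between bore_high and rack below 0.21 m and value of joint pin_high above 0.006 m and z of plate_grip in the frame of rack between 0.157 and 0.167 m)) and angle between plate_grip's own z axis and vertical below 0.06 rad and x of plate_grip in the frame of rack above -0.04 m and angle between the x axis of plate_grip and the x axis of rack, either way round below 0.06 rad and linear speed of plate below 0.01 m/s); the robot touches nothing.
It fails at once if the plate is pressed against the rack (rails, lips or stop) with more than 30 N (contact force between plate and rack above 30 N).
It fails at once if a bystander (flange, screwdriver or jar) is moved by more than 30 mm (distance of any of flange_mid, driver, jar_mid from where it was at the start of the episode above 0.03 m).
It also fails if it takes over 61 s, if anything falls off the work surface, if the arm or the gripper's body presses on something with over 40 N, if the wrist force passes 120 N, or if a joint passes its speed limit or range.

## Working session

There is one attempt and no reset: what is moved stays moved. The work goes in short steps, Python scripts to look and compute and a tool call to move; the robot and the scene stay as the last step left them, time stands still between calls to the robot, and variables do not carry over. Pictures are saved under pics/ and viewed, and the job is handed in when it is done.

Besides the shell and the picture viewer there is one more tool, called after "Request:" as name([rows], argument=value, ...), one row to a line, values as JSON. send_rows: Moves the arm, as the interface text tells. Scaled input: -1 to 1 covers 0.3 m each way for a shift and 360 degrees each way for a turn. Its arguments: {"type":"object","properties":{"rows":{"type":"array"},"jaw":{"type":"number"},"newtons":{"type":"number"}},"required":["rows"]}

```bash
ls; mkdir -p pics
python3 - <<'E'
from plant import monitor, imaging, workorder, ctrl
import cv2,numpy as np
for n in("scene","top"):
    im=imaging.read_camera(n); cv2.imwrite(f"pics/{n}0.png",im[:,:,::-1]); c=imaging.calibration(n); print(n,np.round(c["intrinsics"],2).tolist(),np.round(c["cam_to_world"],4).tolist(),c.keys())
print(monitor.get_state(),ctrl.tip_reach)
E
```

```text
pics
scene [[457.19, 0.0, 282.92], [0.0, 457.19, 220.0], [0.0, 0.0, 1.0]] [[0.7945, -0.367, 0.4838, 1.1948], [0.6072, 0.4836, -0.6304, -0.7552], [-0.0026, 0.7946, 0.6071, 0.826], [0.0, 0.0, 0.0, 1.0]] dict_keys(['intrinsics', 'cam_to_world'])
top [[481.36, 0.0, 281.18], [0.0, 481.36, 206.93], [0.0, 0.0, 1.0]] [[-0.0208, 0.996, -0.0864, 0.4548], [-0.9997, -0.0193, 0.0181, 0.0186], [0.0164, 0.0868, 0.9961, 1.7336], [0.0, 0.0, 0.0, 1.0]] dict_keys(['intrinsics', 'cam_to_world'])
{'time': 0.1, 'qpos': array([ 1.01098296e+00,  2.87122909e-01,  1.57802037e+00, -2.20625499e-05,
        1.27861001e+00, -1.50012448e-01]), 'dq': array([ 0.00018361, -0.00196074, -0.00420686, -0.00060515, -0.0020719 ,
       -0.00028705]), 'joint_efforts': array([ 1.02012116e-03, -4.07301843e+01, -2.93695486e+01, -1.12007274e-04,
        3.44997410e-03, -1.32884114e-06]), 'eef_pos': array([0.26862458, 0.61864012, 0.24706044]), 'tcp_rot': array([ 2.03466462e-01,  9.79081320e-01, -1.01665812e-03, -3.65517490e-04]), 'contact_force': array([-0.40105323,  0.43226477, -0.41077304]), 'wrist_torque': array([0.00426492, 0.00922302, 0.00575368]), 'opening': 1.00321468143513} 0.017
```

View pics/scene0.png

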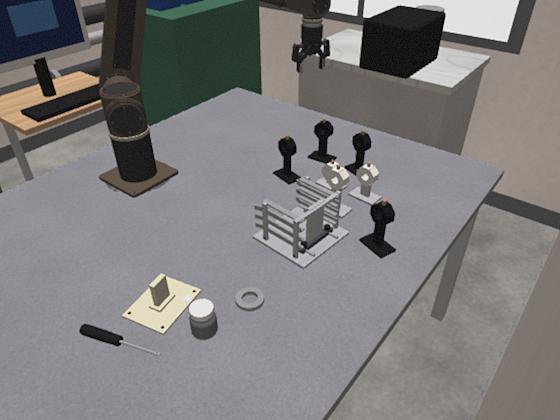

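View pics/top0.png

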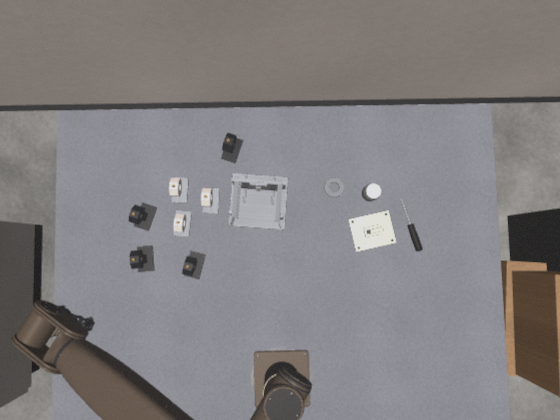

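Run:
```python
import cv2
t=cv2.imread("pics/top0.png");s=cv2.imread("pics/scene0.png")
def c(im,x0,y0,x1,y1,k,n): cv2.imwrite("pics/"+n,cv2.resize(im[y0:y1,x0:x1],None,fx=k,fy=k,interpolation=cv2.INTER_CUBIC))
c(t,160,160,300,250,5.5,"c_rack.png"); c(t,310,170,430,260,6,"c_plate.png")
c(s,240,120,410,270,4,"c_srack.png"); c(s,70,260,280,370,3.7,"c_splate.png")
```

```text
(no output)
```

View pics/c_rack.png

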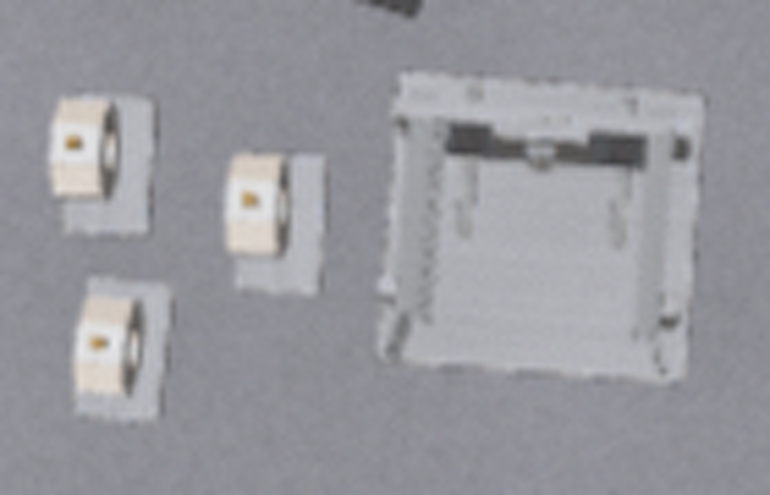

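View pics/c_plate.png

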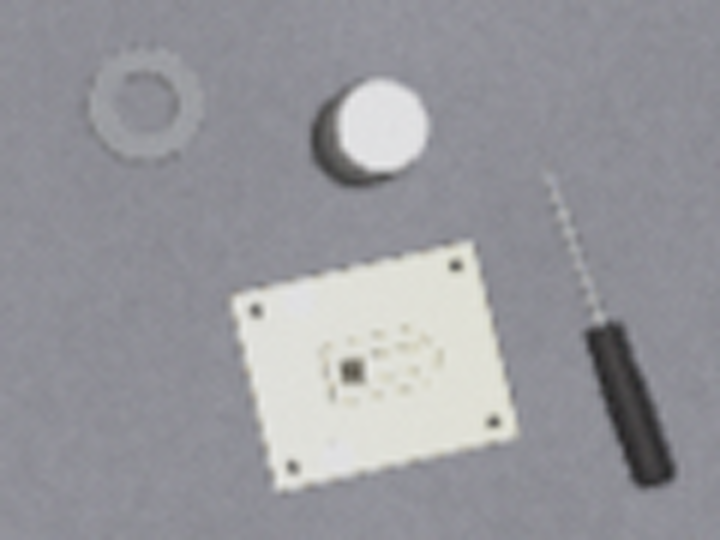

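View pics/c_srack.png

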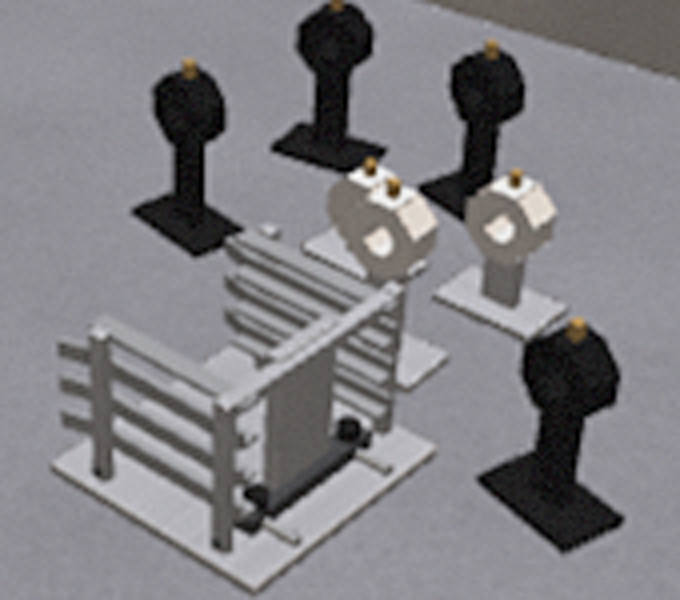

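View pics/c_splate.png

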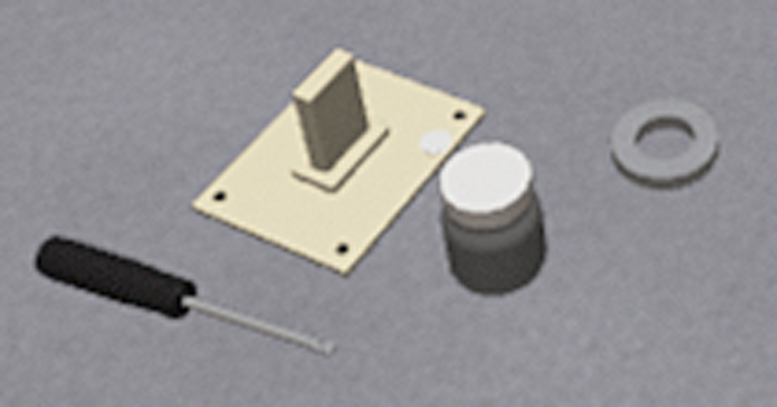

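```bash
cat > h.py <<'E'
from plant import imaging
import numpy as np, cv2
C={n:imaging.calibration(n) for n in("scene","top")}
def proj(n,P):
    P=np.atleast_2d(P).astype(float);T=np.linalg.inv(C[n]["cam_to_world"]);q=P@T[:3,:3].T+T[:3,3]
    q=q*[1,-1,-1];u=q@C[n]["intrinsics"].T;return u[:,:2]/u[:,2:]
def ray(n,uv):
    d=np.linalg.inv(C[n]["intrinsics"])@np.array([uv[0],uv[1],1.]);d=d*[1,-1,-1]
    T=C[n]["cam_to_world"];return T[:3,3],T[:3,:3]@d
def onz(n,uv,z):
    o,d=ray(n,uv);return o+d*(z-o[2])/d[2]
def tri(a,b):
    o1,d1=ray("top",a);o2,d2=ray("scene",b)
    s=np.linalg.lstsq(np.c_[d1,-d2],o2-o1,rcond=None)[0];p=o1+d1*s[0];q=o2+d2*s[1];return (p+q)/2,np.linalg.norm(p-q)
E
python3 - <<'E'
from h import *
R=lambda x,y:(160+x/5.5-.4,160+y/5.5-.4); P=lambda x,y:(310+x/6-.4,170+y/6-.4); S=lambda x,y:(240+x/4-.4,120+y/4-.4); SP=lambda x,y:(70+x/3.7-.4,260+y/3.7-.4)
np.set_printoptions(precision=4,suppress=True)
pc=[(232,297),(472,241),(518,436),(278,491)]
W=np.array([onz("top",P(*p),.006) for p in pc]);print("plate",W,W.mean(0),[np.linalg.norm(W[i]-W[i-1]) for i in range(4)])
ps=[(193,207),(338,48),(485,110),(347,272)]
V=np.array([onz("scene",SP(*p),.006) for p in ps]);print("plate s",V,V.mean(0))
for W_ in(W,V):
    (c,wh,a)=cv2.minAreaRect((W_[:,:2]*1000).astype(np.float32));print(c,wh,a)
rc=[(402,72),(703,93),(687,382),(380,360)]
B=np.array([onz("top",R(*p),.006) for p in rc]);print("base",B,B.mean(0))
rs=[(52,467),(255,592),(435,455)]
print("base s",np.array([onz("scene",S(*p),.006) for p in rs]))
for nm,t,s in(("near",(250,200),(393,187)),):
    print(nm,tri(R(*t),S(*s)))
f=onz("top",R(280,222),.005);print("foot",f)
for t in((62,192,),(0,0)): pass
print("foot others",onz("top",R(109,165),.005),onz("top",R(124,348),.005))
for t in((74,143),(98,343)):
  for s in((370,167),(516,178)): print(t,s,tri(R(*t),S(*s)))
E
```

```text
plate [[ 0.5559 -0.2535  0.006 ]
 [ 0.5868 -0.3996  0.006 ]
 [ 0.4692 -0.4225  0.006 ]
 [ 0.4394 -0.2773  0.006 ]] [ 0.5128 -0.3382  0.006 ] [np.float64(0.11892232445531084), np.float64(0.1492421586907358), np.float64(0.11987516176321628), np.float64(0.1482622297804284)]
plate s [[ 0.4652 -0.4204  0.006 ]
 [ 0.4268 -0.2701  0.006 ]
 [ 0.5508 -0.2502  0.006 ]
 [ 0.5814 -0.3958  0.006 ]] [ 0.506  -0.3341  0.006 ]
(513.1287231445312, -338.40374755859375) (119.86964416503906, 149.416015625) 11.587778091430664
(504.24493408203125, -332.8905944824219) (125.46538543701172, 154.99661254882812) 11.972820281982422
base [[ 0.7324  0.1602  0.006 ]
 [ 0.7148 -0.0376  0.006 ]
 [ 0.5247 -0.023   0.006 ]
 [ 0.5431  0.1768  0.006 ]] [0.6288 0.0691 0.006 ]
base s [[ 0.5194 -0.0159  0.006 ]
 [ 0.7074 -0.0336  0.006 ]
 [ 0.7276  0.1591  0.006 ]]
near (array([0.6319, 0.2391, 0.1541]), np.float64(0.0024160121318517586))
foot [0.6348 0.2412 0.005 ]
foot others [0.6745 0.3527 0.005 ] [0.5543 0.3432 0.005 ]
(74, 143) (370, 167) (array([0.6276, 0.3113, 0.1482]), np.float64(0.10661358201501736))
(74, 143) (516, 178) (array([0.6728, 0.3506, 0.1237]), np.float64(0.0013219312240716297))
(98, 343) (370, 167) (array([0.5515, 0.3416, 0.0951]), np.float64(0.002402148427218619))
(98, 343) (516, 178) (array([0.6009, 0.3739, 0.0828]), np.float64(0.11046146788937536))
```

Run:
```python
from h import *
np.set_printoptions(precision=4,suppress=True)
for n,box in(("top",(335,200,405,260)),("scene",(110,265,210,335))):
    im=cv2.imread(f"pics/{n}0.png");h=cv2.cvtColor(im,cv2.COLOR_BGR2HSV)
    m=((h[...,0]>15)&(h[...,0]<40)&(h[...,1]>28)&(h[...,2]>90)).astype(np.uint8)
    x0,y0,x1,y1=box;M=np.zeros_like(m);M[y0:y1,x0:x1]=m[y0:y1,x0:x1]
    cs=max(cv2.findContours(M,0,2)[0],key=cv2.contourArea)[:,0].astype(float)
    if n=="top":
        W=np.array([onz(n,p,.005)[:2] for p in cs])*1000
        print(n,cv2.minAreaRect(W.astype(np.float32)))
# overlay rack model
c0=np.array([.629,.069]);yaw=np.radians(-4.9)
A=np.array([[np.cos(yaw),-np.sin(yaw)],[np.sin(yaw),np.cos(yaw)]])
def w(x,y,z):
    return np.r_[c0+A@np.array([x,y])/1000,z/1000]
L=[]
for z in(40,70,100):
    for s in(-1,1):
        L.append((w(-60,65*s,z),w(75,65*s,z),(0,0,255)));L.append((w(-60,77*s,z+10),w(75,77*s,z+10),(0,255,0)))
        L.append((w(-60,77*s,z+10),w(-84,83*s,z+10),(255,0,0)))
for s in(-1,1):L.append((w(-60,65*s,134),w(75,65*s,134),(0,255,255)))
L.append((w(65,-77,132),w(65,77,132),(255,0,255)))
for n,(x0,y0,x1,y1),k in(("top",(215,160,305,245),8),("scene",(245,165,365,265),6)):
    im=cv2.imread(f"pics/{n}0.png")[y0:y1,x0:x1];im=cv2.resize(im,None,fx=k,fy=k,interpolation=cv2.INTER_CUBIC)
    cv2.imwrite(f"pics/raw_{n}.png",im)
    for a,b,c in L:
        p=(proj(n,np.array([a,b]))-[x0,y0]+.5)*k
        cv2.line(im,*[tuple(int(v) for v in q) for q in p],c,1)
    cv2.imwrite(f"pics/ov_{n}.png",im)
```

```text
top ((509.9065246582031, -323.42266845703125), (7.280240058898926, 3.597482681274414), 88.84175109863281)
```

View pics/ov_top.png

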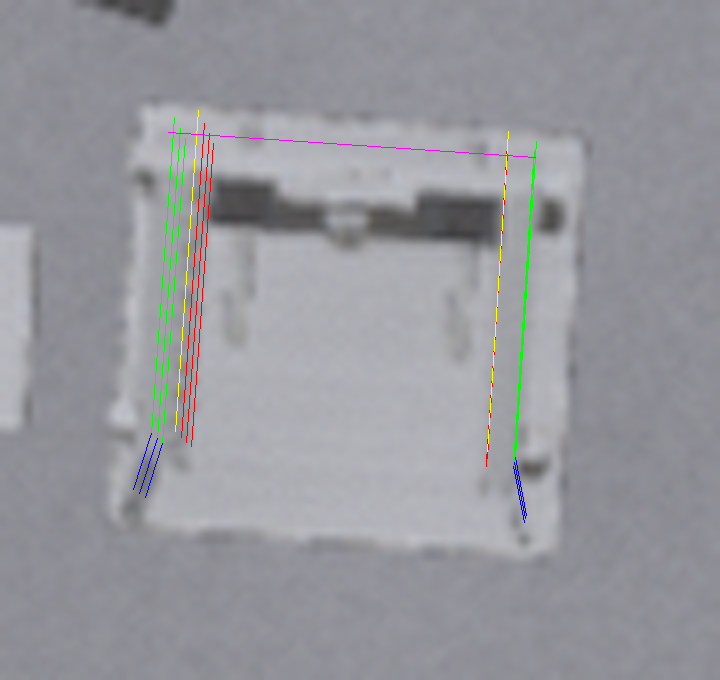

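View pics/ov_scene.png

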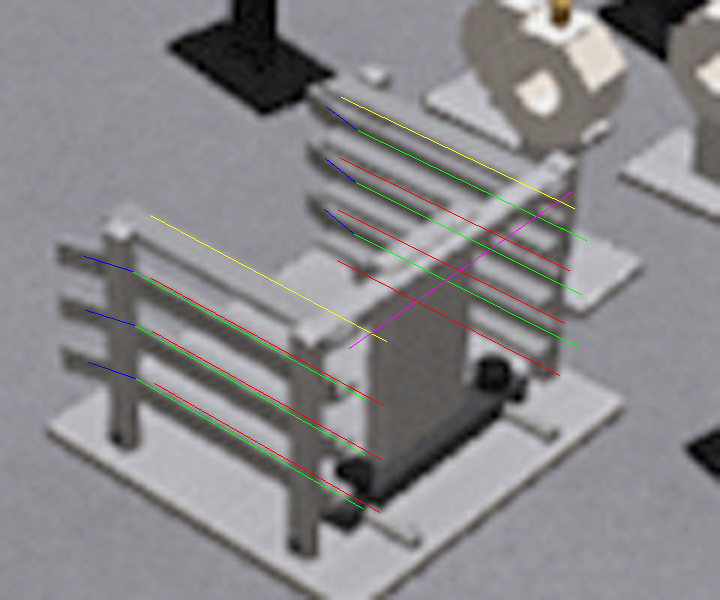

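View pics/raw_scene.png

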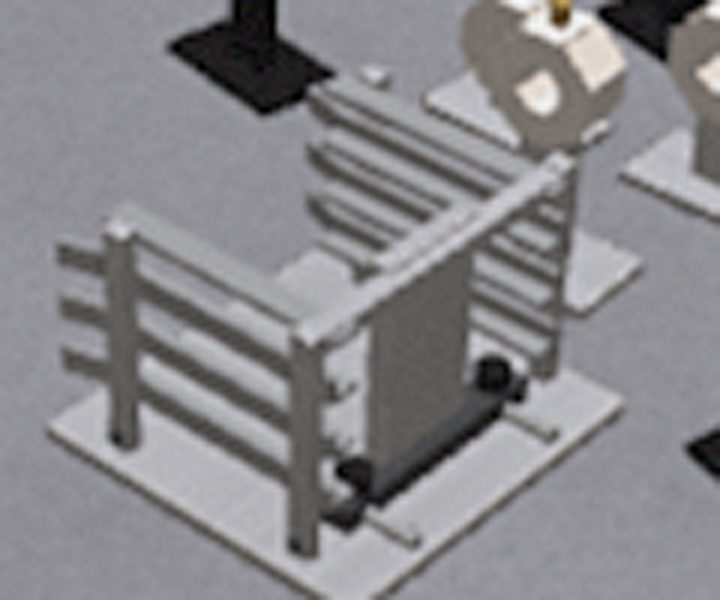

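View pics/raw_top.png

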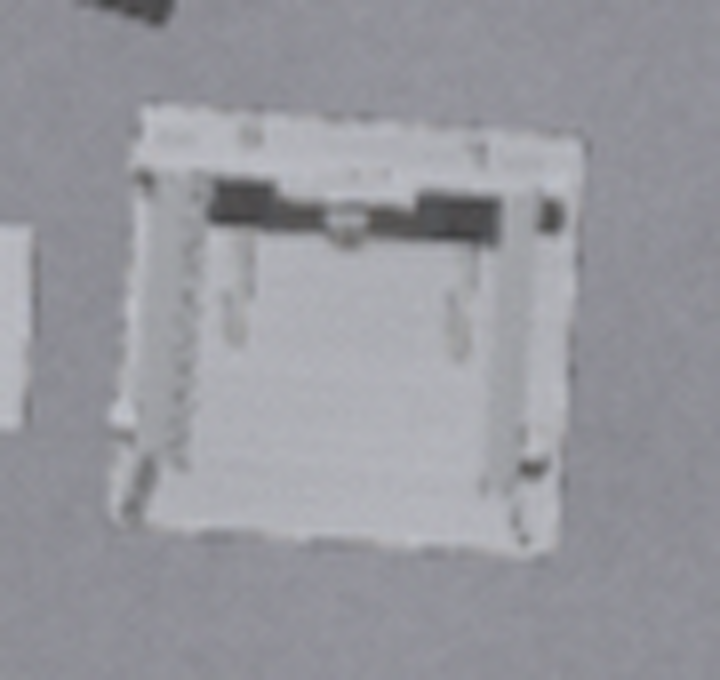

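Run:
```python
from h import *
from scipy.optimize import least_squares
np.set_printoptions(precision=4,suppress=True)
T=lambda x,y:(215+x/8-.5,160+y/8-.5); S=lambda x,y:(245+x/6-.5,165+y/6-.5)
a=onz("top",T(351.5,192),.134);b=onz("top",T(331,477.5),.134);print(a,b,np.degrees(np.arctan2(*(a-b)[1::-1])))
for p in((205,180),(180,465),(498,205),(482,490)):print(onz("top",T(*p),.134))
def w(p,x,y,z):
    c,s=np.cos(p[2]),np.sin(p[2]);return np.array([p[0]+c*x-s*y,p[1]+s*x+c*y,z])
obs=[("scene",S(58,243),(-.084,-.084,.11)),("scene",S(60,297),(-.084,-.084,.08)),("scene",S(62,348),(-.084,-.084,.05)),
("scene",S(310,147),(-.084,.084,.08)),("scene",S(310,198),(-.084,.084,.05)),("top",T(130,518),(-.084,.0835,.11)),("top",T(526,543),(-.084,-.0835,.11))]
mid=[T(351.5,192),T(331,477.5)]
def f(p,det=False,cams=("top","scene")):
    r=[]
    for n,uv,q in obs:
        if n in cams:r+=list((proj(n,w(p,*q))[0]-uv))
    if "top" in cams:
        for m in mid:
            P=onz("top",m,.134);d=P[:2]-p[:2];r.append((-np.sin(p[2])*d[0]+np.cos(p[2])*d[1])/.0033)
    return np.array(r)
for cams in(("top","scene"),("top",),("scene",)):
    s=least_squares(f,[.62,.07,-.085],args=(False,cams));print(cams,s.x,np.degrees(s.x[2]),s.fun)
```

```text
[0.6737 0.0641 0.134 ] [0.5542 0.0746 0.134 ] -5.028383151171063
[0.6799 0.1252 0.134 ]
[0.5607 0.1372 0.134 ]
[0.6671 0.0029 0.134 ]
[0.5478 0.0119 0.134 ]
('top', 'scene') [ 0.6154  0.0689 -0.1027] -5.884096540763635 [ 0.2438  0.2099  0.3544  0.1442  0.4523  0.3218 -0.2054  0.2807 -0.3533
  0.1735 -0.0945 -0.0114 -0.2073  0.9531  0.3472 -0.1956]
('top',) [ 0.617   0.0694 -0.0872] -4.993948346197023 [ 0.124  -0.0918  0.067   0.1057 -0.1047 -0.0829]
('scene',) [ 0.6146  0.0686 -0.1141] -6.53978439027242 [-0.0471 -0.1153  0.0673 -0.1849  0.1689 -0.0107 -0.0261  0.2454 -0.1763
  0.1377]
```

Run:
```python
from h import *
np.set_printoptions(precision=4,suppress=True)
im=cv2.imread("pics/top0.png")[200:260,335:405].astype(int);print(im[30,35],im[5,5],im[30,20])
m=((im.min(2)>150)|(im[...,2]-im[...,0]>8)).astype(np.uint8)
m=cv2.morphologyEx(m,2,np.ones((3,3)))
n,l,st,ce=cv2.connectedComponentsWithStats(m);k=1+st[1:,4].argmax();M=(l==k).astype(np.uint8)
cs=max(cv2.findContours(M,0,1)[0],key=cv2.contourArea)[:,0]+[335,200]
W=np.array([onz("top",p,.006)[:2] for p in cs])*1000;print(st[k],cv2.minAreaRect(W.astype(np.float32)))
SP=lambda x,y:(70+x/3.7-.4,260+y/3.7-.4)
print("griptop scene",onz("scene",SP(325,76),.08))
s=cv2.imread("pics/scene0.png")[268:335,115:210];cv2.imwrite("pics/pl_s.png",cv2.resize(s,None,fx=8,fy=8,interpolation=cv2.INTER_CUBIC))
```

```text
[158 170 172] [149 141 141] [219 223 223]
[  13   10   49   42 1459] ((512.6028442382812, -337.18115234375), (123.95152282714844, 154.2982940673828), 11.483357429504395)
griptop scene [ 0.509  -0.3353  0.08  ]
```

View pics/pl_s.png

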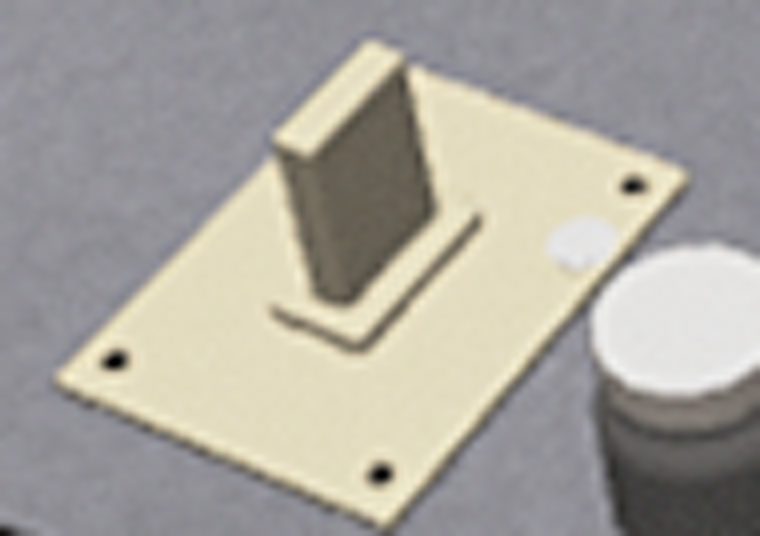

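Request:
send_rows([
  [0.8,-0.9,0.13,-0.1528],
  [0.8,-0.9,0.13,-0.1528],
  [0.8,-0.9,0.13,-0.1528],
  [0.8,-0.9,0.13,-0.1528],
  [0.8,-0.9,0.13,-0.1528],
  [0.8,-0.9,0.13,-0.1528],
  [0.8,-0.9,0.13,-0.1528],
], jaw=0.4, newtons=60)

```text
time: 0.98
eef_pos: [0.5111, 0.3464, 0.2873]
tcp_rot: [0.635, 0.773, -0.0, 0.0]
contact_force: [0.3, 0.4, -0.3]
opening: 0.603
```

Request:
send_rows([
  [0,-1,0,0],
  [0,-1,0,0],
  [0,-1,0,0],
  [0,-1,0,0],
  [0,-1,0,0],
])

```text
time: 1.6
eef_pos: [0.5081, 0.0482, 0.2868]
tcp_rot: [0.632, 0.775, -0.0, -0.0]
contact_force: [1.0, 0.5, -0.4]
opening: 0.6
```

Request:
send_rows([
  [0,-1,0,0],
  [0,-1,0,0],
  [0,-1,0,0],
  [0,-1,0,0],
  [0,-1,0,0],
  [0,-1,0,0],
])

```text
time: 2.35
eef_pos: [0.5086, -0.2527, 0.2864]
tcp_rot: [0.634, 0.773, 0.0, -0.001]
contact_force: [-0.3, 0.9, -0.3]
opening: 0.6
```

Request:
send_rows([
  [0.0,-0.28,-0.3,0],
  [0.007,-0.28,-0.5,0],
  [0.007,-0.28,-0.5,0],
  [0.007,-0.28,-0.5,0],
])

```text
time: 2.85
eef_pos: [0.5089, -0.3315, 0.1319]
tcp_rot: [0.632, 0.775, 0.001, -0.006]
contact_force: [-0.7, 0.7, 0.8]
opening: 0.599
```

Run:
```python
from h import *
from plant import monitor
for n,(x0,y0,x1,y1),k in(("top",(310,160,430,270),5),("scene",(70,210,240,360),4)):
    im=imaging.read_camera(n)[y0:y1,x0:x1,::-1];cv2.imwrite(f"pics/g1_{n}.png",cv2.resize(im,None,fx=k,fy=k,interpolation=cv2.INTER_CUBIC))
print(monitor.get_state()["eef_pos"])
```

```text
[ 0.5118131  -0.33343346  0.13806781]
```

View pics/g1_scene.png

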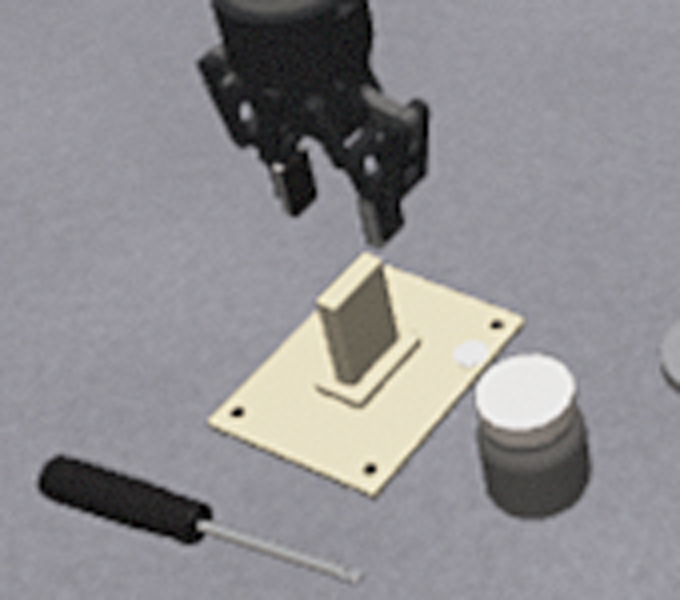

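View pics/g1_top.png

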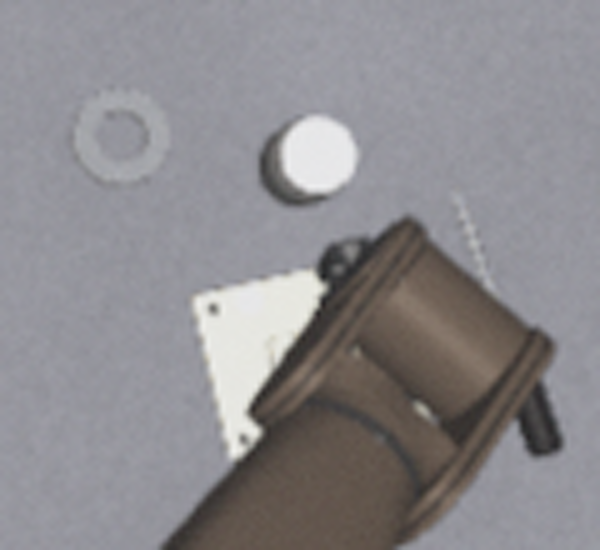

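Run:
```python
from h import *
for P in((.512,-.333,.121),(.512,-.333,.126),(.511,-.337,.08),(.509,-.335,.08)):
    print(P,(proj("scene",P)[0]-[70,210]+.5)*4)
```

```text
(0.512, -0.333, 0.121) [346.15802346 230.22696441]
(0.512, -0.333, 0.126) [344.62639732 223.67270365]
(0.511, -0.337, 0.08) [351.79062247 285.74668056]
(0.509, -0.335, 0.08) [352.20348452 282.26472819]
```

Request:
send_rows([
  [0,-0.003,-0.1,0],
  [0,-0.003,-0.18,0],
  [0,-0.003,-0.257,0],
  [0,-0.003,-0.257,0],
  [0,-0.003,-0.257,0],
])

```text
time: 3.58
eef_pos: [0.5127, -0.3362, 0.0632]
tcp_rot: [0.632, 0.775, -0.0, 0.002]
contact_force: [-0.7, -0.7, 0.2]
opening: 0.6
```

Request:
send_rows([
  [0,0,0,0],
  [0,0,0,0],
  [0,0,0,0],
  [0,0,0,0],
  [0,0,0,0],
  [0,0,0,0],
  [0,0,0,0],
  [0,0,0,0],
], jaw=1.0, newtons=60)

```text
time: 4.58
eef_pos: [0.5114, -0.3364, 0.0616]
tcp_rot: [0.633, 0.774, -0.0, 0.001]
contact_force: [-2.5, 0.7, 5.9]
opening: 0.151
```

Request:
send_rows([
  [0,0,0.05,0],
  [0,0,0.15,0],
  [0,0,0.3,0],
  [0,0,0.5,0],
  [0,0,0.5,0],
  [0,0,0.5,0],
  [0,0,0.5,0],
])

```text
time: 5.45
eef_pos: [0.5095, -0.3344, 0.2064]
tcp_rot: [0.633, 0.774, 0.0, -0.003]
contact_force: [0.2, -0.2, -5.0]
opening: 0.159
```

Run:
```python
from h import *
from plant import monitor
for n,(x0,y0,x1,y1),k in(("scene",(70,140,270,340),3),):
    im=imaging.read_camera(n)[y0:y1,x0:x1,::-1];cv2.imwrite(f"pics/g2_{n}.png",cv2.resize(im,None,fx=k,fy=k,interpolation=cv2.INTER_CUBIC))
print(monitor.get_state())
```

```text
{'time': 5.5, 'qpos': array([-7.47180263e-01,  1.84069308e-01,  1.77696930e+00,  5.80483606e-05,
        1.18689968e+00, -9.48041003e-01]), 'dq': array([-0.00094428, -0.00288931, -0.01408002, -0.00074509,  0.00034137,
        0.00114279]), 'joint_efforts': array([ 1.88470498e-02, -3.89634776e+01, -3.10576773e+01,  8.81952092e-04,
        1.62907143e-02,  3.16117291e-05]), 'eef_pos': array([ 0.50964463, -0.33454947,  0.20668371]), 'tcp_rot': array([ 6.32653370e-01,  7.74428593e-01,  2.24086118e-04, -3.16500292e-03]), 'contact_force': array([-1.32410935,  0.32156124, -5.49425512]), 'wrist_torque': array([ 0.03122783, -0.02074493, -0.01919818]), 'opening': 0.15443169093495115}
```

View pics/g2_scene.png

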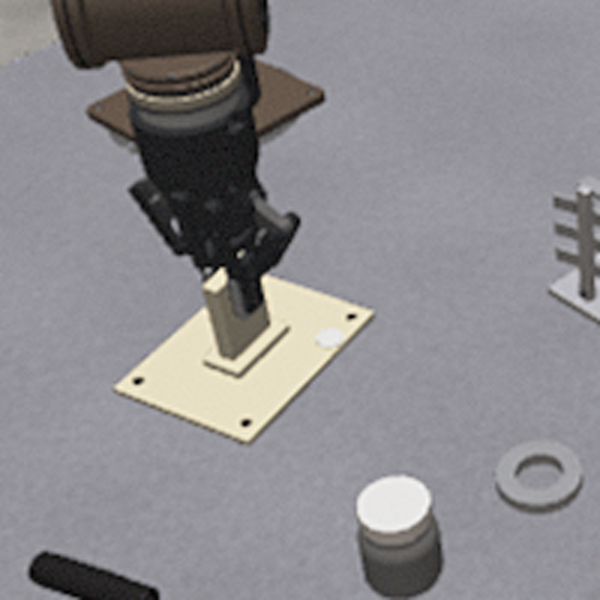

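Run:
```python
from h import *
np.set_printoptions(precision=4,suppress=True)
im=imaging.read_camera("scene");cv2.imwrite("pics/g3.png",cv2.resize(im[230:290,100:200,::-1],None,fx=8,fy=8,interpolation=cv2.INTER_CUBIC))
S=lambda x,y:(70+x/3-.5,140+y/3-.5)
V=np.array([onz("scene",S(*p),.1525) for p in((115,390),(248,440),(373,313))]);print(V,(V[0]+V[2])/2,np.linalg.norm(V[0]-V[1]),np.linalg.norm(V[2]-V[1]))
print(np.degrees(np.arctan2(*(V[1]-V[0])[1::-1])),np.degrees(np.arctan2(*(V[2]-V[1])[1::-1])))
```

```text
[[ 0.4666 -0.419   0.1525]
 [ 0.5806 -0.3941  0.1525]
 [ 0.551  -0.2492  0.1525]] [ 0.5088 -0.3341  0.1525] 0.11660441181247545 0.14790522012854346
12.328398311534489 101.53531280069419
```

View pics/g3.png

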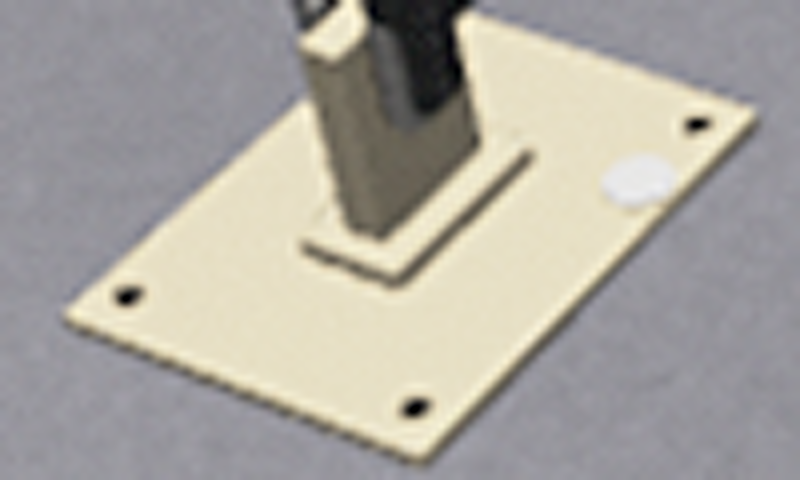

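Request:
send_rows([
  [-0.08,0.15,0,-0.0228],
  [-0.195,0.33,0,-0.0456],
  [-0.195,0.5,0,-0.0456],
  [-0.195,0.67,0,-0.0456],
  [-0.195,0.8333,0,-0.0456],
  [-0.195,0.8333,0,-0.0456],
])

```text
time: 6.3
eef_pos: [0.4515, -0.0827, 0.2089]
tcp_rot: [0.735, 0.678, -0.0, -0.001]
contact_force: [-0.1, -0.5, -4.5]
opening: 0.158
```

Request:
send_rows([
  [0,0.15,0,0],
  [0,0.3,0,0],
  [0,0.45,0,0],
  [0,0.563,0,0],
  [0,0.563,-0.05,0],
  [0,0.563,-0.08,0],
  [0,0.563,-0.08,0],
  [0,0.563,-0.08,0],
])

```text
time: 7.3
eef_pos: [0.4528, 0.0822, 0.1862]
tcp_rot: [0.737, 0.676, -0.0, 0.0]
contact_force: [-0.3, 0.2, -4.7]
opening: 0.158
```

Run:
```python
from h import *
from plant import monitor
np.set_printoptions(precision=4,suppress=True)
im=imaging.read_camera("scene");cv2.imwrite("pics/i1.png",cv2.resize(im[140:280,180:380,::-1],None,fx=4,fy=4,interpolation=cv2.INTER_CUBIC))
im=imaging.read_camera("top");cv2.imwrite("pics/i1t.png",cv2.resize(im[160:300,190:340,::-1],None,fx=4,fy=4,interpolation=cv2.INTER_CUBIC))
for i in range(1):
    s=monitor.get_state();print(s["eef_pos"],s["tcp_rot"],s["contact_force"],s["wrist_torque"])
```

```text
[0.453  0.0825 0.1867] [0.7371 0.6758 0.0003 0.0004] [-0.3299  0.3039 -4.7532] [0.0276 0.0201 0.014 ]
```

View pics/i1.png

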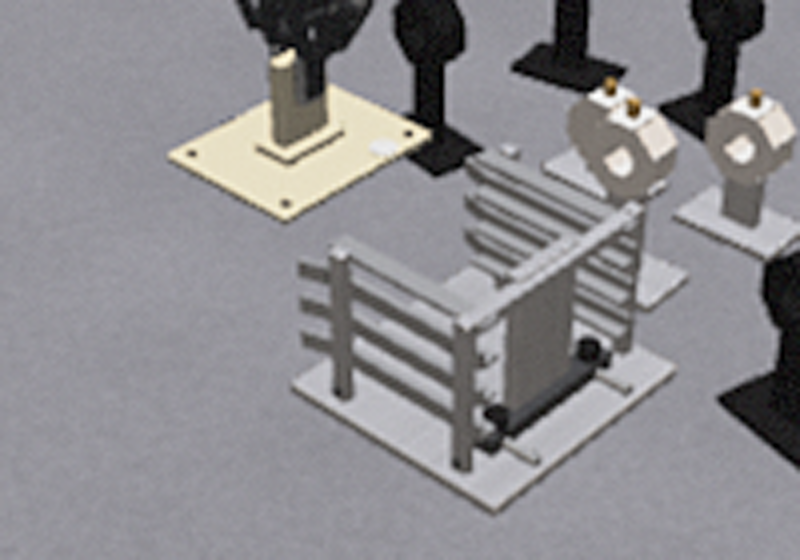

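View pics/i1t.png

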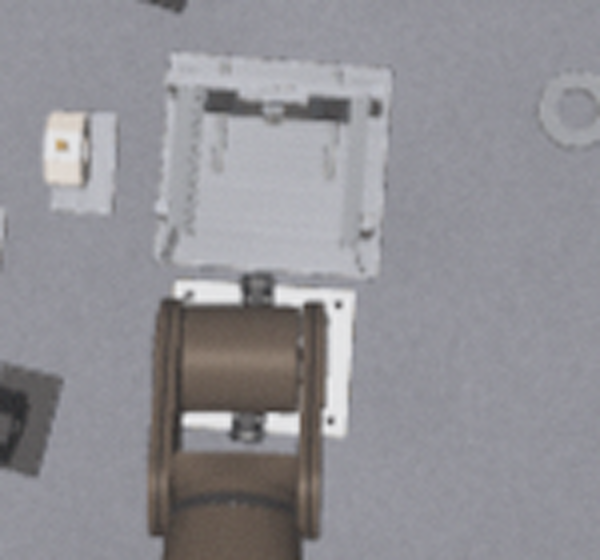

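Run:
```python
from h import *
np.set_printoptions(precision=4,suppress=True)
T=lambda x,y:(190+x/4-.5,160+y/4-.5);S=lambda x,y:(180+x/4-.5,140+y/4-.5)
a=onz("top",T(175,281),.131);b=onz("top",T(354,291),.131);c=onz("top",T(347,438),.131)
print(a,b,c,"centre",(a+c)/2,"yaw",np.degrees(np.arctan2(*(a-b)[1::-1]))-90,np.degrees(np.arctan2(*(b-c)[1::-1])),np.linalg.norm(a-b),np.linalg.norm(b-c))
V=np.array([onz("scene",S(*p),.131) for p in((167,156),(286,220),(433,133))]);print(V,(V[0]+V[2])/2,np.degrees(np.arctan2(*(V[1]-V[0])[1::-1])),np.degrees(np.arctan2(*(V[2]-V[1])[1::-1]))-90)
def rf(P,p=(.617,.0694,np.radians(-5))):
    d=np.array(P)[:2]-p[:2];c,s=np.cos(p[2]),np.sin(p[2]);return np.array([c*d[0]+s*d[1],-s*d[0]+c*d[1]])
print("top rf",rf((a+c)/2)," scene rf",rf((V[0]+V[2])/2,(.6146,.0686,np.radians(-5))), "tcp",rf((.453,.0825)))
```

```text
[0.5208 0.1504 0.131 ] [0.5095 0.0019 0.131 ] [0.3883 0.0101 0.131 ] centre [0.4545 0.0802 0.131 ] yaw -4.353745652537043 -3.8866233627650613 0.14894581749541386 0.12148618499231487
[[0.3833 0.0149 0.131 ]
 [0.5034 0.0045 0.131 ]
 [0.5153 0.154  0.131 ]] [0.4493 0.0844 0.131 ] -4.945946076215238 -4.560501074150167
top rf [-0.1628 -0.0034]  scene rf [-0.1661  0.0014] tcp [-0.1645 -0.0012]
```

Request:
send_rows([
  [0,0.0033,-0.04,0],
  [0,0.0033,-0.073,0],
  [0,0.0033,-0.073,0],
  [0.027,0.001,-0.073,0],
  [0.053,-0.0013,-0.073,0],
  [0.08,-0.0037,-0.073,0],
  [0.106,-0.006,-0.073,0],
  [0.12,-0.007,-0.073,0],
  [0.12,-0.007,-0.073,0],
])

```text
time: 8.52
eef_pos: [0.4888, 0.081, 0.1643]
tcp_rot: [0.737, 0.676, -0.0, -0.0]
contact_force: [-0.4, -0.3, -4.7]
opening: 0.159
```

Run:
```python
from h import *
from plant import monitor
np.set_printoptions(precision=4,suppress=True)
im=imaging.read_camera("scene");cv2.imwrite("pics/i2.png",cv2.resize(im[150:260,220:360,::-1],None,fx=5.5,fy=5.5,interpolation=cv2.INTER_CUBIC))
im=imaging.read_camera("top");cv2.imwrite("pics/i2t.png",cv2.resize(im[160:260,200:310,::-1],None,fx=6,fy=6,interpolation=cv2.INTER_CUBIC))
s=monitor.get_state();print(s["eef_pos"],s["tcp_rot"],s["contact_force"],s["wrist_torque"])
```

```text
[0.4883 0.081  0.1641] [ 0.7367  0.6762 -0.0002 -0.0003] [ 0.8332 -0.0105 -5.4573] [ 0.0264  0.0392 -0.035 ]
```

View pics/i2.png

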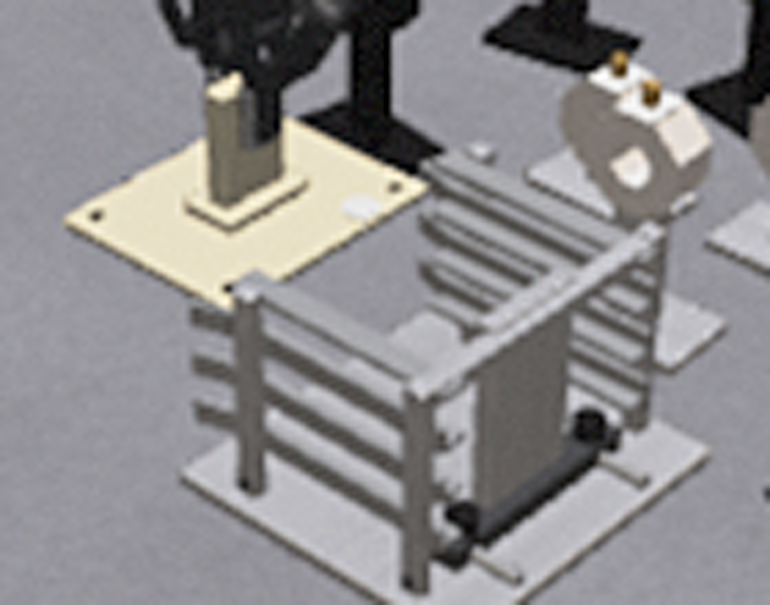

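View pics/i2t.png

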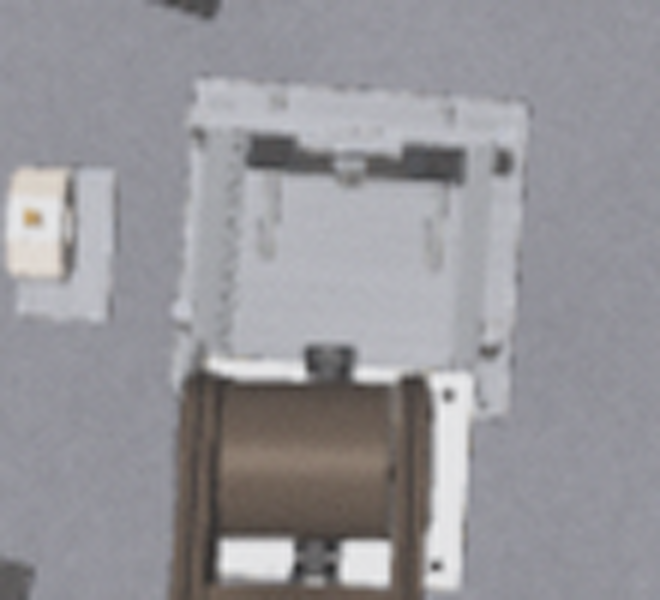

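Request:
send_rows([
  [0.0133,-0.0012,0,0],
  [0.0266,-0.0023,0,0],
  [0.04,-0.0035,0,0],
  [0.0531,-0.0046,0,0],
  [0.0664,-0.0058,0,0],
  [0.08,-0.007,0,0],
])

```text
time: 9.38
eef_pos: [0.5125, 0.0793, 0.1641]
tcp_rot: [0.737, 0.676, 0.0, -0.001]
contact_force: [-2.9, 4.4, -4.3]
opening: 0.154
```

Request:
send_rows([
  [0,0.004,0,0],
  [0,0.004,0,0],
  [0,0.004,0,0],
])

```text
time: 9.75
eef_pos: [0.5129, 0.0797, 0.1646]
tcp_rot: [0.737, 0.676, 0.0, 0.001]
contact_force: [0.3, 0.7, -4.4]
opening: 0.155
```

```bash
cat > st.py <<'E'
from plant import monitor
import numpy as np
np.set_printoptions(precision=4,suppress=True)
s=monitor.get_state();print(s["time"],s["eef_pos"],s["tcp_rot"],s["contact_force"],s["wrist_torque"],s["opening"])
E
python3 st.py
```

```text
9.75 [0.5129 0.0797 0.1646] [0.7366 0.6763 0.0002 0.0009] [ 0.2629  0.6621 -4.4024] [ 0.1607 -0.08   -0.0046] 0.15519841516971192
```

Freed up. Continue in small steps.

Request:
send_rows([
  [0.0133,-0.0012,0,0],
  [0.0266,-0.0023,0,0],
  [0.04,-0.0035,0,0],
  [0.0531,-0.0046,0,0],
  [0.0664,-0.0058,0,0],
  [0.0664,-0.0058,0,0],
])

```text
time: 10.5
eef_pos: [0.5327, 0.0783, 0.1643]
tcp_rot: [0.737, 0.676, 0.0, 0.0]
contact_force: [-0.8, 0.5, -4.8]
opening: 0.158
```

```bash
python3 st.py
```

```text
10.5 [0.5327 0.0783 0.1643] [0.7367 0.6762 0.     0.    ] [-0.8011  0.4792 -4.7558] [ 0.0061 -0.0255  0.0448] 0.15765750789684715
```

Request:
send_rows([
  [0.0133,-0.0012,0,0],
  [0.0266,-0.0023,0,0],
  [0.04,-0.0035,0,0],
  [0.0531,-0.0046,0,0],
  [0.0664,-0.0058,0,0],
  [0.0664,-0.0058,0,0],
])

```text
time: 11.25
eef_pos: [0.5527, 0.0766, 0.1643]
tcp_rot: [0.737, 0.676, 0.0, 0.0]
contact_force: [0.4, 0.1, -5.1]
opening: 0.157
```

Request:
send_rows([
  [0.01,-0.0009,0,0],
  [0.02,-0.0017,0,0],
  [0.03,-0.0026,0,0],
  [0.04,-0.0035,0,0],
  [0.05,-0.0044,0,0],
  [0.05,-0.0044,0,0],
])

```text
time: 12.0
eef_pos: [0.5676, 0.0753, 0.1643]
tcp_rot: [0.737, 0.676, 0.0, 0.0]
contact_force: [0.4, 0.1, -5.4]
opening: 0.154
```

Request:
send_rows([
  [0,0,-0.0025,0],
  [0,0,-0.005,0],
  [0,0,-0.005,0],
  [0,0,-0.005,0],
])

```text
time: 12.5
eef_pos: [0.5673, 0.0753, 0.1628]
tcp_rot: [0.737, 0.676, -0.0, -0.0]
contact_force: [0.7, 0.3, -4.6]
opening: 0.154
```

Request:
send_rows([
  [0.0033,-0.0003,0,0],
  [0.0067,-0.0006,0,0],
  [0.01,-0.0009,0,0],
  [0.0133,-0.0012,0,0],
  [0.0167,-0.0015,0,0],
  [0.02,-0.0017,0,0],
  [0.0233,-0.002,0,0],
  [0.0267,-0.0023,0,0],
])

```text
time: 13.5
eef_pos: [0.5754, 0.0746, 0.1628]
tcp_rot: [0.737, 0.676, -0.0, -0.0]
contact_force: [0.3, -0.9, -5.7]
opening: 0.153
```

Request:
send_rows([
  [0.0033,-0.0003,0,0],
  [0.0067,-0.0006,0,0],
  [0.01,-0.0009,0,0],
  [0.0133,-0.0012,0,0],
  [0.0167,-0.0015,0,0],
  [0.02,-0.0017,0,0],
])

```text
time: 14.25
eef_pos: [0.5814, 0.0741, 0.1628]
tcp_rot: [0.737, 0.676, -0.0, -0.0]
contact_force: [-0.5, -0.4, -4.2]
opening: 0.156
```

Run:
```python
from h import *
im=imaging.read_camera("scene");cv2.imwrite("pics/i3.png",cv2.resize(im[150:260,240:360,::-1],None,fx=5.5,fy=5.5,interpolation=cv2.INTER_CUBIC))
im=imaging.read_camera("top");cv2.imwrite("pics/i3t.png",cv2.resize(im[160:260,200:310,::-1],None,fx=6,fy=6,interpolation=cv2.INTER_CUBIC))
import st
```

```text
14.35 [0.5815 0.0741 0.1628] [0.7367 0.6762 0.     0.    ] [ 0.4754 -0.3861 -4.3556] [ 0.0043 -0.0264  0.0107] 0.15453627237119477
```

View pics/i3.png

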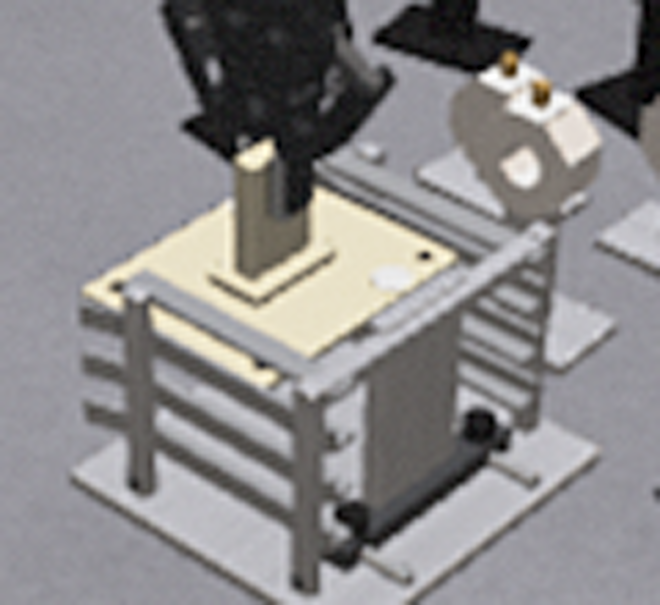

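View pics/i3t.png

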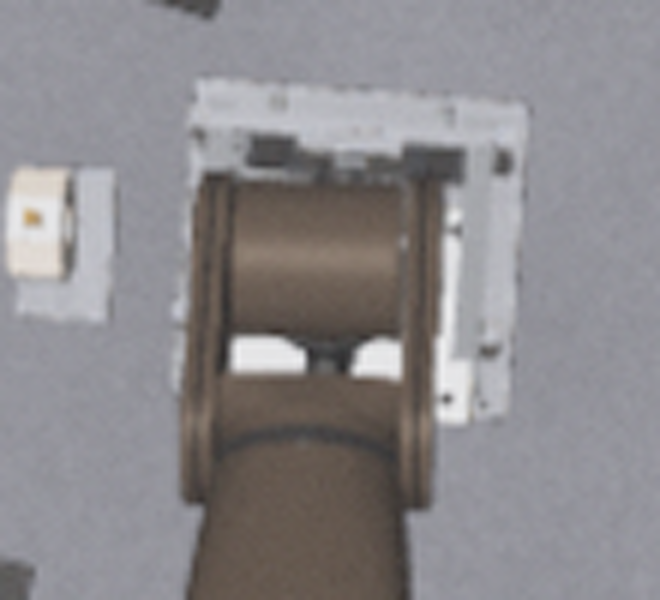

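Request:
send_rows([
  [0.0033,-0.0003,0,0],
  [0.0067,-0.0006,0,0],
  [0.01,-0.0009,0,0],
  [0.0133,-0.0012,0,0],
  [0.0167,-0.0015,0,0],
  [0.02,-0.0017,0,0],
])

```text
time: 15.1
eef_pos: [0.5874, 0.0736, 0.1628]
tcp_rot: [0.737, 0.676, 0.0, -0.0]
contact_force: [-0.8, -0.5, -5.0]
opening: 0.155
```

Request:
send_rows([
  [0.0033,-0.0003,0,0],
  [0.0067,-0.0006,0,0],
  [0.01,-0.0009,0,0],
  [0.0133,-0.0012,0,0],
])

```text
time: 15.6
eef_pos: [0.5914, 0.0732, 0.1628]
tcp_rot: [0.737, 0.676, -0.0, -0.0]
contact_force: [0.1, 0.8, -4.8]
opening: 0.157
```

Request:
send_rows([
  [0.0033,-0.0003,0,0],
  [0.0067,-0.0006,0,0],
  [0.01,-0.0009,0,0],
  [0.0133,-0.0012,0,0],
])

```text
time: 16.1
eef_pos: [0.5954, 0.0729, 0.1628]
tcp_rot: [0.737, 0.676, -0.0, -0.0]
contact_force: [0.2, -0.2, -4.7]
opening: 0.159
```

Request:
send_rows([
  [0.0033,-0.0003,0,0],
  [0.0067,-0.0006,0,0],
  [0.01,-0.0009,0,0],
])

```text
time: 16.48
eef_pos: [0.5984, 0.0726, 0.1628]
tcp_rot: [0.737, 0.676, -0.0, -0.0]
contact_force: [-0.1, -0.6, -5.3]
opening: 0.154
```

Request:
send_rows([
  [0.0033,-0.0003,0,0],
  [0.0067,-0.0006,0,0],
  [0.01,-0.0009,0,0],
])

```text
time: 16.85
eef_pos: [0.6013, 0.0723, 0.1627]
tcp_rot: [0.737, 0.676, -0.0, -0.0]
contact_force: [-0.4, -0.7, -4.6]
opening: 0.157
```

Request:
send_rows([
  [0.0033,-0.0003,0,0],
  [0.0067,-0.0006,0,0],
  [0.01,-0.0009,0,0],
])

```text
time: 17.23
eef_pos: [0.6043, 0.072, 0.1628]
tcp_rot: [0.737, 0.676, -0.0, -0.0]
contact_force: [-1.2, 0.3, -5.1]
opening: 0.155
```

Run:
```python
from h import *
im=imaging.read_camera("scene");cv2.imwrite("pics/i4.png",cv2.resize(im[170:250,280:360,::-1],None,fx=7.5,fy=7.5,interpolation=cv2.INTER_CUBIC))
import st
```

```text
17.275 [0.6044 0.072  0.1628] [ 0.7367  0.6762 -0.     -0.    ] [-1.4487  0.0558 -4.9465] [ 0.0161  0.1165 -0.0137] 0.1539937951453784
```

View pics/i4.png

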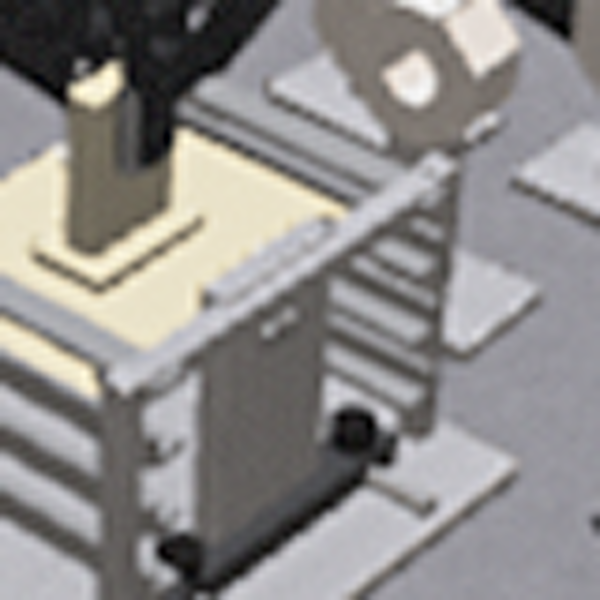

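Request:
send_rows([
  [0.0017,-0.0001,0,0],
  [0.0033,-0.0003,0,0],
  [0.005,-0.0004,0,0],
  [0.0067,-0.0006,0,0],
])

```text
time: 17.77
eef_pos: [0.6062, 0.0719, 0.1628]
tcp_rot: [0.737, 0.676, -0.0, -0.0]
contact_force: [-1.4, 0.5, -4.4]
opening: 0.16
```

Request:
send_rows([
  [0.0017,-0.0001,0,0],
  [0.0033,-0.0003,0,0],
])

```text
time: 18.02
eef_pos: [0.6065, 0.0719, 0.1627]
tcp_rot: [0.737, 0.676, -0.001, -0.001]
contact_force: [-4.2, 1.3, -1.9]
opening: 0.156
```

Request:
send_rows([
  [0.0017,-0.0001,0,0],
  [0.0033,-0.0003,0,0],
])

```text
time: 18.27
eef_pos: [0.6067, 0.0719, 0.1625]
tcp_rot: [0.737, 0.676, -0.002, -0.002]
contact_force: [-7.4, 0.5, -0.7]
opening: 0.159
```

Request:
send_rows([
  [-0.0022,0.0002,0,0],
  [-0.0022,0.0002,-0.0017,0],
  [-0.0022,0.0002,-0.0033,0],
  [-0.0022,0.0002,-0.0033,0],
])

```text
time: 18.77
eef_pos: [0.6066, 0.0719, 0.1622]
tcp_rot: [0.737, 0.676, -0.001, -0.001]
contact_force: [-7.5, 0.2, 0.7]
opening: 0.154
```

```bash
python3 st.py
```

```text
18.775 [0.6066 0.0719 0.1622] [ 0.7368  0.6761 -0.0012 -0.0013] [-7.54    0.1717  0.6597] [ 0.1009  1.2753 -0.125 ] 0.1536775339835356
```

Request:
send_rows([
  [-0.0017,0.0001,-0.0017,0],
  [-0.0017,0.0001,-0.0033,0],
  [-0.0017,0.0001,-0.0033,0],
])

```text
time: 19.15
eef_pos: [0.6065, 0.0718, 0.162]
tcp_rot: [0.737, 0.676, -0.001, -0.001]
contact_force: [-8.1, -0.3, 1.5]
opening: 0.154
```

```bash
python3 st.py
```

```text
19.15 [0.6065 0.0718 0.162 ] [ 0.7368  0.6761 -0.0008 -0.0009] [-8.0821 -0.3268  1.5378] [ 0.0884  1.2843 -0.1226] 0.15448447157717765
```

Request:
send_rows([
  [0,0,0,0],
  [0,0,0,0],
  [0,0,0,0],
  [0,0,0,0],
], jaw=0.5)

```text
time: 19.65
eef_pos: [0.6076, 0.0717, 0.1612]
tcp_rot: [0.737, 0.676, 0.0, 0.0]
contact_force: [0.4, -0.0, -0.0]
opening: 0.498
```

Run:
```python
from h import *
im=imaging.read_camera("scene");cv2.imwrite("pics/i5.png",cv2.resize(im[160:250,260:360,::-1],None,fx=6.5,fy=6.5,interpolation=cv2.INTER_CUBIC))
import st
```

```text
19.7 [0.6075 0.0717 0.161 ] [0.7367 0.6762 0.0003 0.0003] [ 0.0353 -0.2663  0.5779] [-0.0155 -0.0002 -0.0128] 0.499573703014666
```

View pics/i5.png

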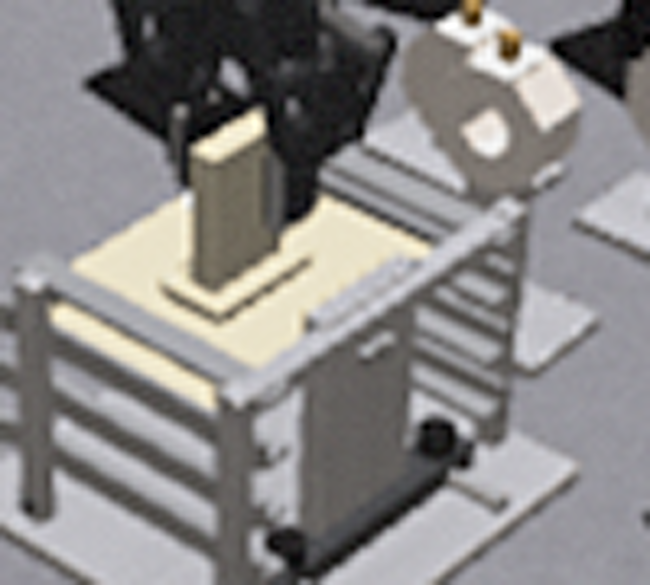

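Request:
send_rows([
  [0,0,0.03,0],
  [0,0,0.1,0],
  [0,0,0.25,0],
  [0,0,0.4,0],
  [-0.1,0,0.5,0],
  [-0.3,0,0.5,0],
  [-0.4,0,0.5,0],
  [-0.4,0,0.5,0],
  [-0.4,0,0.5,0],
])

```text
time: 20.82
eef_pos: [0.488, 0.0717, 0.3123]
tcp_rot: [0.737, 0.676, 0.001, 0.001]
contact_force: [0.4, -0.9, 0.3]
opening: 0.502
```

Run:
```python
from h import *
im=imaging.read_camera("scene");cv2.imwrite("pics/i6.png",cv2.resize(im[160:250,260:360,::-1],None,fx=7.5,fy=6.5,interpolation=cv2.INTER_CUBIC))
cv2.imwrite("pics/i6f.png",im[:,:,::-1])
im=imaging.read_camera("top");cv2.imwrite("pics/i6t.png",cv2.resize(im[160:260,200:310,::-1],None,fx=6,fy=6,interpolation=cv2.INTER_CUBIC))
import st
```

```text
20.925 [0.4882 0.0717 0.3114] [0.7368 0.6762 0.0003 0.0003] [-0.296   0.6594 -0.321 ] [ 0.0246 -0.0162 -0.0392] 0.5005519467247556
```

View pics/i6.png

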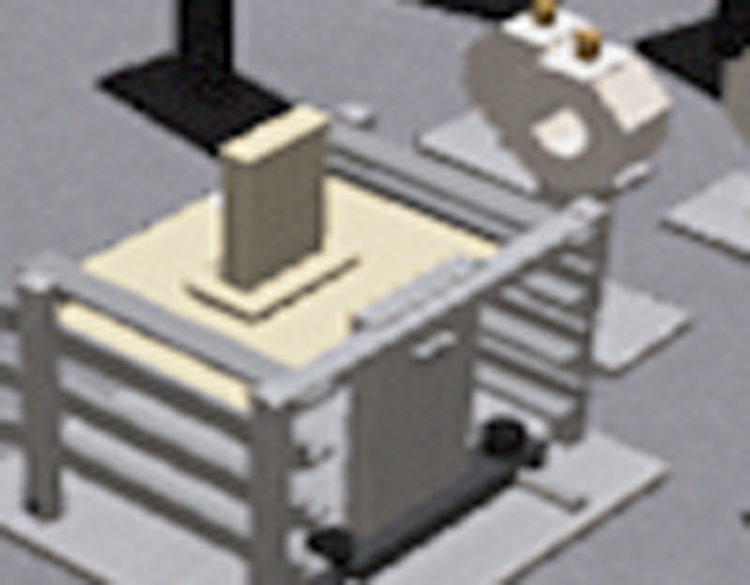

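View pics/i6t.png

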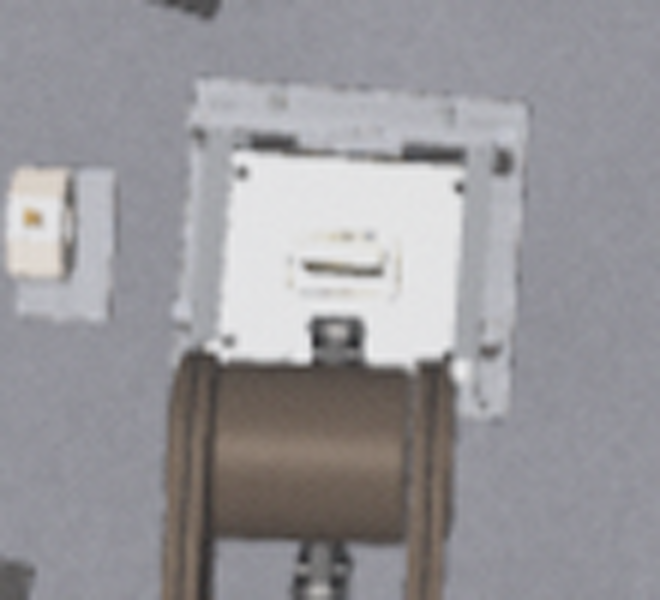

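View pics/i6f.png

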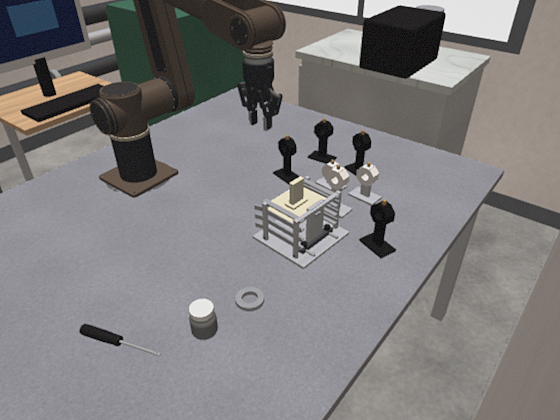

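Run:
```python
from h import *
from scipy.optimize import minimize
a=cv2.resize(cv2.imread("pics/i4.png"),(80,80),interpolation=cv2.INTER_AREA)
A=np.zeros((420,560,3),np.uint8);A[170:250,280:360]=a
b5=np.zeros_like(A);b5[160:250,260:360]=cv2.resize(cv2.imread("pics/i5.png"),(100,90),interpolation=cv2.INTER_AREA)
B=cv2.imread("pics/i6f.png")
B2=np.zeros_like(A);B2[160:250,260:360]=cv2.resize(cv2.imread("pics/i6.png"),(100,90),interpolation=cv2.INTER_AREA)
def ecc(X,Y,box):
    x0,y0,x1,y1=box;k=6
    f=lambda I:cv2.resize(cv2.cvtColor(I,6)[y0:y1,x0:x1],None,fx=k,fy=k,interpolation=cv2.INTER_CUBIC)
    W=np.eye(2,3,dtype=np.float32);cc,W=cv2.findTransformECC(f(X),f(Y),W,cv2.MOTION_TRANSLATION,(3,300,1e-7));return W[:,2]/k,cc
for nm,box in(("grip base",(283,196,310,214)),("pin back",(311,207,324,219)),("static",(320,215,355,245))):
    for t,X in(("i4",A),("i5",b5)):
        try: print(nm,t,ecc(X,B2,box))
        except Exception as e: print(nm,t,"fail")
p=lambda P:proj("scene",P)[0]
o=np.array([.6044,.072,.1]);print("2.2mm x",p(o+[.0022,-.0002,0])-p(o),"1.2mm down",p(o-[0,0,.0012])-p(o))
```

```text
grip base i4 (array([0.51272494, 0.6029498 ], dtype=float32), 0.9856839901113482)
grip base i5 (array([ 0.00483221, -0.00230346], dtype=float32), 0.9995773601939115)
pin back i4 (array([ 0.2792387 , -0.08190385], dtype=float32), 0.9330023031846733)
pin back i5 (array([0.0022784 , 0.00290701], dtype=float32), 0.998946752060203)
static i4 (array([-3.1899970e-05, -3.7109277e-03], dtype=float32), 0.9993700213755035)
static i5 (array([ 0.00032719, -0.00389916], dtype=float32), 0.9994311033185038)
2.2mm x [0.60880698 0.31766117] 1.2mm down [-0.00635968  0.35769128]
```

```bash
python3 -c "
from plant import workorder
print(workorder.sign_off())"
```

```text
the job is handed in; nothing more can be done
None
```

The plate is on the high rails, pushed home against the back stop and released, and the job is handed in. It finished at about 21 s of the 61 s allowed; sign-off reports no verdict.

**Choice of rails:** The white head right beside the rack, about 172 mm from its origin, measured about 154 mm to the top of its knob. That makes it the high head; the two spares came out lower, at about 124 and 95 mm.

**Sliding in:** One side touched a lip briefly on the way in (about 4 N), so I shifted the plate about 1 mm sideways. I felt the pin, then the stop. The force on the tool never read above about 8 N between moves. I then lowered the plate onto the rails, opened the jaws and lifted clear.

**Last checks:**
- **Position:** The plate lies flat under the top strips and looks square to the rails. Comparing pictures puts it about 0.3 mm from where it met the stop, and it did not move between release and my last look.
- **Pin:** I could not read its travel directly. I judge it pressed in from that position and from its tail showing behind the stop. The tail's shift in the pictures was too small to confirm the last 2 mm.
- **Rack angle:** The two cameras disagreed by about 1.5° (−5.0° from the top, −6.5° from the scene). I used −5.0°, and the plate slid freely along the lips at that angle.
- **Other items:** The flange, jar and screwdriver look untouched, and the gripper is clear of everything.

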